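# Tip the chopping board up into its slot

## Task

The chopping board has been left lying flat on the low bamboo shelf, its edge sticking out at the front. Tip it up and stand it on edge in the slot at the back of the shelf, fully down on the slot's floor and upright against the back rest. Leave the mug, the jar and the tin where they stand.

Things in the scene. Friction and masses are not known exactly. Their poses are not given: they have to be found in the camera images.
- board: Loose dark wooden chopping board, plain slab 150 mm (its x) by 120 mm (y) by 14 mm thick (z), about 0.2 kg, too wide to span. Origin: centre of its underside as it lies. It starts flat on the deck, x roughly along the shelf's x (turned up to 12 degrees, up to 30 mm off sideways), far end over the slot, short of the back rest. The 120 mm edge fits the slot.
- board_center (a point): Centre of the board's solid, 7 mm above its underside and 75 mm from its 120 mm edges; axes as the board.
- shelf: Low light bamboo shelf fixed to the worktop; origin on the worktop, x from its open front to its back rest, y along its length, z up. Deck top 70 mm above the worktop, 28 mm thick, x -45 to +45 mm, 300 mm long. Then the slot (x +45 to +65 mm), then the back rest (x +65 to +79 mm). Under the deck: small spice pots and a leg at each end.
- slot (a point): Centre of the slot's floor, 48 mm above the worktop, 22 mm below the deck; axes as the shelf. Slot 20 mm wide (x), 132 mm long (y), closed flush with the deck at both ends. As the board's near end is lifted its far edge slides down into the slot; on the floor it still leans about 17 degrees forward on the slot's front lip, and stays so unless pushed on.
- deck_front (a point): Middle of the deck's upper front edge (shelf x -45 mm, z 70 mm); axes as the shelf. The board sticks out past it towards -x by 40 mm when pushed right back, 45 to 80 mm at the start, with free space below it down to the worktop.
- rest_top (a point): Middle of the front top edge of the back rest (shelf x +65 mm, z 140 mm). The rest is a full-length solid strip up to 92 mm above the worktop, two uprights at y +-85 mm, and a rail 220 mm long from 124 to 140 mm. A board pushed past upright leans back on this rail by about 4 degrees.
- mug: Loose white mug, 80 mm across and 90 mm high, beside the shelf on its +y side; origin at the centre of its foot. Bystander.
- jar: Loose glass jar with steel lid, 68 mm across and 105 mm high, beside the shelf on its -y side; origin at the centre of its foot. Bystander.
- tin: Loose round metal tin, 90 mm across and 120 mm high, behind the shelf; origin at the centre of its foot. Bystander.
Not all that is in view belongs to the job. Several things have the shape of the board; the one meant has the colours described above.

How it is judged:
At the end, for the whole second after the job is handed in: Board at rest on a 120 mm edge in the slot, within 0.13 rad of upright and of the slot direction, its centre 70-80 mm above the slot floor, within 12 mm of the slot middle lengthwise, 10 mm before to 15 mm behind its middle line; mug, jar and tin within 30 mm of their starts (angle between the x axis of board and the z axis of shelf, either way round below 0.13 rad and angle between the z axis of board and the x axis of shelf, either way round below 0.13 rad and z of board_center in the frame of slot between 0.07 and 0.08 m and x of board_center in the frame of slot between -0.01 and 0.015 m and y of board_center in the frame of slot between -0.012 and 0.012 m and linear speed of board below 0.02 m/s and distance of each of mug, jar, tin from where it was at the start of the episode below 0.03 m); the robot touches nothing.
It fails at once if the board falls off the shelf (height (world z) of board_center below 0.045 m).
It fails at once if the mug, jar or tin is knocked over or pushed away (angle between any of mug, jar, tin's own z axis and vertical above 0.5 rad or distance of any of mug, jar, tin from where it was at the start of the episode above 0.03 m).
It also fails if it takes over 64 s, if anything falls off the work surface, if the arm or the gripper's body presses on something with over 40 N, if the wrist force passes 120 N, or if a joint passes its speed limit or range.

## Robot

A 6-joint arm with a two-finger parallel gripper is mounted at the origin on the work surface. World frame = base frame: x ahead of the robot, y to its left, z up, the work surface at z = 0. Lengths are in m, angles in rad, forces in N, time in s.
With the tool pointing down it reaches from about 0.35 to 0.725 m from the base axis. Payload 6 kg.
Tool frame: the origin (TCP) lies at the very end of the fingers, on their centre line; the grasp point (between the pads) lies 19 mm behind it (ctrl.tcp_to_grasp is the distance from the TCP to the grasp point, in m); z points along the fingers, y is the line along which they close (so a half turn about z gives the same grasp; the last joint's range is limited). The gripper opens to 85 mm and grips with 20 to 120 N. Pads are 22 mm wide; open, the fingers measure 114 mm over their backs; the gripper's body (76 mm by 85 mm) begins 54 mm behind the grasp point. The pads swing forward as they close: fully open they stand 13 mm farther back than shut.
Start: joints at [1.613, 0.04, 0.085, 0, -1.615, -0.334], TCP at [0.173, 0.575, 0.197] pointing down, gripper open.
Joint ranges: [-2.56, 2.56], [-1.29, 2.01], [-1.08, 1.49], [-3.29, 1.98], [-2.81, -0.18], [-2.99, 2.99]. Speed limits (rad/s): [2.57, 2.57, 3.01, 3.14, 3.14, 3.14].

## Interface

Orientations are given as [roll, pitch, yaw] about the fixed x, y, z axes, in that order (R = Rz(yaw) Ry(pitch) Rx(roll)).
In Python, from plant import ctrl gives the robot as it stands.
- The arm moves only by the tool move_arm, never from a script. Its argument "moves" is a list of rows, each a list of 3 entries, a list of its own where there are three numbers: the shift along the tool's x, y, z normalised to -1 to 1, where 1 is 300 mm, then the turn, a rotation vector about the tool's x, y, z normalised to -1 to 1, where 1 is 2 rad, then the opening, from 0 (shut) to 1 (fully open). In form: [[[tx, ty, tz], [rx, ry, rz], gripper], ...]. A call has 1 to 8 rows; each row is the pose to reach, as a shift and turn from the pose commanded when the call began, along the tool's axes at that moment; what a row does not reach only later rows make up. A row lasts 1/8 s, in which the tool goes at most 62.5 mm and 10.7 degrees, less where a joint would pass 70% of its speed; a pose out of reach is approached as far as the arm can. A call with a number of a shift or a turn outside -1 to 1 is refused whole. A call with a gripper value outside its range is refused whole. The fingers move at their own pace and stop on an object; "newtons" is the grip in N (left out, the last holds). Time passes only in rows, so rows that repeat a pose let the fingers close. It gives the time, the measured TCP pose, the force, the opening and the grip force at its end, in the units of the state.
- ctrl.get_state(): the state, without advancing time (a new reading comes with each control period).
- ctrl.capture(name): name is "side" or "top"; returns a dict with "pixels" (400x640x3 uint8, red, green, blue), "fx", "fy", "cx", "cy" (pixels), "k1" (the pictures are not rectified: a ray, as slopes to the right and down, at radius r is drawn at 1 + k1 r^2 times it, then the intrinsics apply), "R" (3x3) and "t" (3): a world point X has camera coordinates R X + t. Camera axes: x right, y down, z forward; pixel columns grow to the right and rows downward; lengths in m; the calibration is good to about 2 mm. A picture is of the moment at which its call begins. There is no depth.
- ctrl.hand_in(): hands the job in; it is judged then, once.
The state is a dict: "t": time; "q": joint angles; "qvel": joint speeds; "joint_torque": joint torques, N m; "position": TCP position; "tcp_rot": TCP orientation; "contact_force": force on the tool from outside, world axes, zero at the start; "ft_torque": the same for the moment, N m; "width": finger opening in m; "gripper_force": force on a finger pad.
Only numpy, scipy, OpenCV 4.12 (cv2) and the standard library are available. Lean on these libraries where they do the work, as an engineer would, in place of code of your own. Each camera call takes 0.05 s, during which the arm holds its last target. There are 200 camera calls.

## Working session

There is one attempt and no reset: what is moved stays moved. The work goes in short steps, Python scripts to look and compute and a tool call to move; the robot and the scene stay as the last step left them, time stands still between calls to the robot, and variables do not carry over. Pictures are saved under pics/ and viewed, at most 10 in all, crops included, and the job is handed in when it is done.

Besides the shell and the picture viewer there is one more tool, called after "Emit:" as name(argument=value, ...) on one line, values as JSON. move_arm: Moves the arm, as the interface text tells. Its arguments: {"type":"object","properties":{"moves":{"type":"array"},"newtons":{"type":"number"}},"required":["moves"]}

```bash
mkdir -p pics; cat > h.py <<'E'
import numpy as np, cv2
from scipy.spatial.transform import Rotation as Ro
from plant import ctrl
def snap(cam,name):
    c=ctrl.capture(cam); np.savez('pics/'+name+'.npz',**{k:np.array(v) for k,v in c.items()})
    cv2.imwrite('pics/'+name+'.png',c['pixels'][:,:,::-1]); return c
def load(name): return dict(np.load('pics/'+name+'.npz'))
def K(c): return np.array([[c['fx'],0,c['cx']],[0,c['fy'],c['cy']],[0,0,1]],float)
def D(c): return np.array([float(c['k1']),0,0,0,0])
def proj(c,X):
    return cv2.projectPoints(np.array(X,float).reshape(-1,1,3),cv2.Rodrigues(np.array(c['R']))[0],np.array(c['t'],float),K(c),D(c))[0].reshape(-1,2)
def ray(c,uv,z):
    p=cv2.undistortPoints(np.array(uv,float).reshape(-1,1,2),K(c),D(c)).reshape(-1,2)
    d=np.c_[p,np.ones(len(p))]@c['R']; o=-np.array(c['R']).T@c['t']
    return o+d*((z-o[2])/d[:,2])[:,None]
def st():
    s=ctrl.get_state(); print({k:np.round(s[k],3).tolist() for k in('t','q','position','tcp_rot','contact_force','width')}); return s
E
python3 - <<'E'
from h import *
a=snap('side','s0');b=snap('top','t0');st()
for c in(a,b): print(-np.array(c['R']).T@c['t'],np.array(c['R'])[2],c['fx'])
E
```

```text
{'t': 0.1, 'q': [1.613, 0.041, 0.084, -0.0, -1.615, -0.334], 'position': [0.172, 0.574, 0.196], 'tcp_rot': [3.14, -0.0, -0.292], 'contact_force': [-0.114, -0.121, 0.743], 'width': 0.086}
[0.3011841  0.66229228 0.73537479] [ 0.29413447 -0.67256787 -0.67907096] 382.81896443573925
[0.50139939 0.04887756 1.15857467] [ 0.06587306  0.00188269 -0.99782623] 390.124721789435
```

View pics/s0.png

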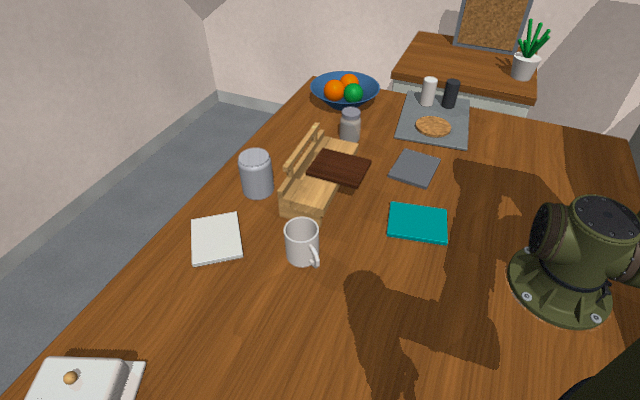

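View pics/t0.png

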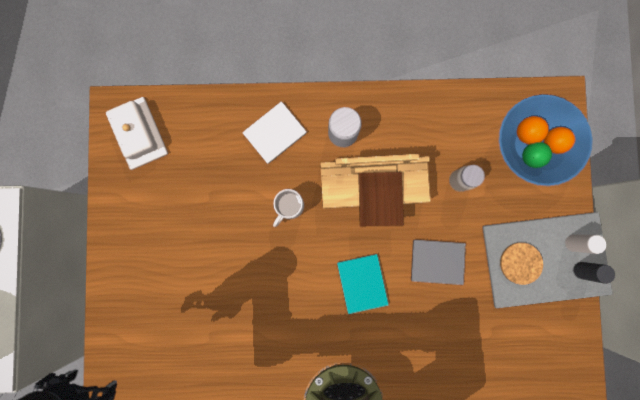

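Candidates with the board's shape are, in the top view, dark brown (382,198), teal (362,283), grey (438,262) and white (275,132). I choose the dark brown one lying on the bamboo shelf. The mug is at (287,205), the jar at (470,178) and the tin at (345,125). Next I check that choice in a close crop.

```bash
python3 - <<'E'
from h import *
a=cv2.imread('pics/s0.png');b=cv2.imread('pics/t0.png')
x=cv2.resize(b[140:240,310:443],None,fx=6,fy=6,interpolation=cv2.INTER_CUBIC)[:, :798]
cv2.imwrite('pics/ct.png',x)
x=cv2.resize(a[115:225,265:385],None,fx=5.4,fy=5.4,interpolation=cv2.INTER_CUBIC)
cv2.imwrite('pics/cs.png',x)
E
```

```text
(no output)
```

View pics/ct.png

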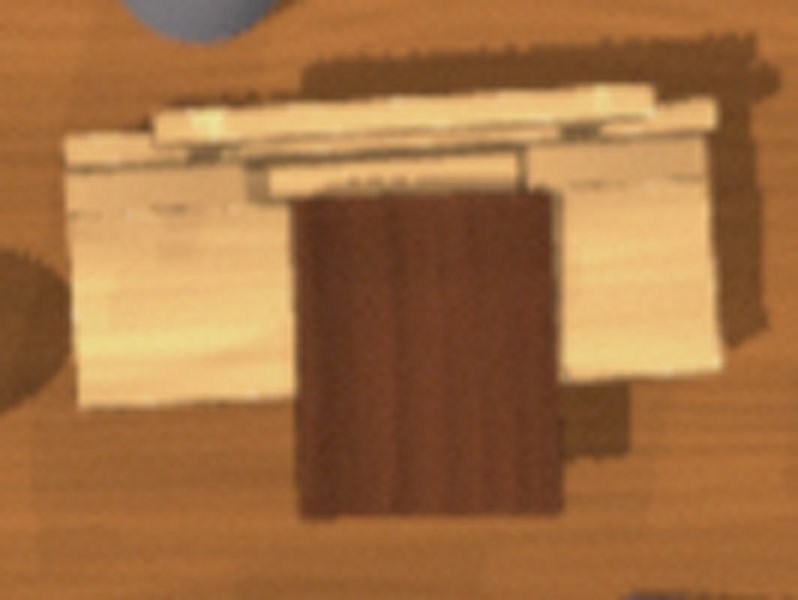

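View pics/cs.png

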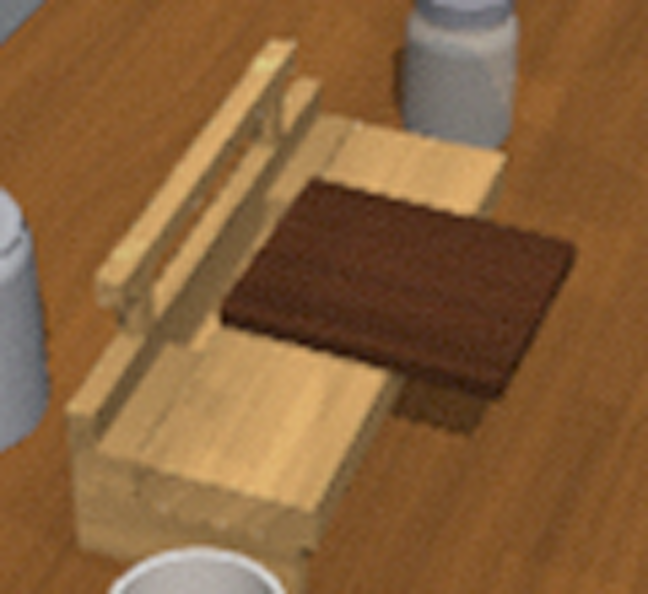

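```bash
cat > fit.py <<'E'
from h import *
from scipy.optimize import least_squares
t=load('t0');s=load('s0')
T=lambda p:np.array([310,140])+(np.array(p)+.5)/6-.5
S=lambda p:np.array([265,115])+(np.array(p)+.5)/5.4-.5
def W(p,L): 
    L=np.array(L,float);c,n=np.cos(p[2]),np.sin(p[2]);return np.c_[p[0]+c*L[:,0]-n*L[:,1],p[1]+n*L[:,0]+c*L[:,1],L[:,2]]
# shelf pts
Lt=[[-.045,.15,.07],[-.045,-.15,.07],[.079,.15,.092],[.079,-.15,.092],[.065,.11,.14],[.065,-.11,.14]]
Pt=T([[80,408],[722,370],[65,137],[716,100],[155,143],[653,110]])
Ls=[[-.045,.15,.07],[-.045,-.15,.07],[.079,-.15,.092],[.065,.15,.092]]
Ps=S([[318,512],[503,157],[318,82],[90,418]])
def run(lt,pt,ls,ps,x0):
    f=lambda p:np.r_[(proj(t,W(p,lt))-pt).ravel(),(proj(s,W(p,ls))-ps).ravel()]
    r=least_squares(f,x0,loss='soft_l1');print(np.round(r.x,4),np.round(r.fun if 0 else f(r.x),1));return r.x
sh=run(Lt,Pt,Ls,Ps,[.6,-.05,0.])
B=lambda a,b:[a*.075,b*.06,.084]
bd=run([B(-1,1),B(-1,-1),B(1,-1),B(1,1)],T([[300,517],[562,513],[555,192],[295,198]]),[B(-1,-1),B(-1,1),B(1,1),B(1,-1)],S([[573,243],[497,380],[228,308],[315,180]]),[.55,-.05,0.])
d=bd-sh;c,n=np.cos(sh[2]),np.sin(sh[2]);print('board in shelf',c*d[0]+n*d[1],-n*d[0]+c*d[1],np.degrees(d[2]))
for n_,uv,z in(('mug',(288,198),.09),('jar',(473,176),.105),('tin',(344,121),.12)): print(n_,ray(t,[uv],z))
E
python3 fit.py
```

```text
[ 0.6109 -0.1001  0.0383] [-0.1  0.   0.1  0.1 -0.3 -0.  -0.1 -0.3  0.1  0.2  0.5  0.8 -0.7  0.1
  0.6 -0.2 -3.7 -0.7  0.4  0.1]
[ 0.5811 -0.1131 -0.0057] [ 0.2  0.4  0.3  0.4 -0.1 -0.3 -0.1 -0.6  1.1  0.3  0.7  1.1 -2.2 -0.3
 -0.6 -0.7]
board in shelf -0.03026470043721163 -0.011836382839598366 -2.5255848728150627
mug [[0.58742841 0.14307756 0.09      ]]
jar [[ 0.63581481 -0.36071804  0.105     ]]
tin [[ 0.79069941 -0.01401028  0.12      ]]
```

```bash
cat >> h.py <<'E'
def Rt(th,yaw): # tool tilted th (deg) from down toward forward, heading yaw (rad)
    return Ro.from_euler('z',yaw)*Ro.from_euler('y',-np.radians(th))*Ro.from_matrix(np.array([[0,-1,0],[-1,0,0],[0,0,-1.]]))
def plan(poses,cmd=None):
    s=ctrl.get_state();p0,R0=np.array(s['position']),Ro.from_euler('xyz',s['tcp_rot'])
    if cmd: p0,R0=np.array(cmd[0]),cmd[1]
    for p,R in poses:
        print(np.round(R0.inv().apply(np.array(p)-p0)/.3,4).tolist(),np.round((R0.inv()*R).as_rotvec()/2,4).tolist())
E
python3 - <<'E'
from h import *
plan([((.40,.25,.25),Rt(0,.6)),((.42,-.10,.25),Rt(0,0.))])
E
```

```text
[1.0376, 0.8175, -0.1776] [0.0007, -0.0003, 0.3395]
[1.437, 1.9157, -0.1759] [0.0006, -0.0005, 0.6395]
```

Emit:
move_arm(moves=[[[0.3,0.3,-0.1],[0,0,0.1],0.7],[[0.6,0.6,-0.18],[0,0,0.25],0.7],[[0.9,0.8,-0.18],[0,0,0.35],0.7],[[1.0,0.9,-0.18],[0,0,0.4],0.7],[[1.0,0.95,-0.18],[0,0,0.5],0.7],[[1.0,1.0,-0.18],[0,0,0.6],0.7],[[1.0,1.0,-0.18],[0,0,0.64],0.7],[[1.0,1.0,-0.18],[0,0,0.64],0.7]])

```text
t: 1.1
position: [0.3747, 0.1984, 0.252]
tcp_rot: [-3.14, 0.001, -1.578]
contact_force: [-1.2, 1.5, -0.7]
width: 0.0598
gripper_force: 0.0
```

```bash
python3 - <<'E'
from h import *
st();plan([((.43,-.11,.25),Rt(0,0.)),((.43,-.11,.25),Rt(40,0.))])
E
```

```text
{'t': 1.1, 'q': [0.969, -0.424, -0.215, 0.001, -1.778, -0.977], 'position': [0.375, 0.198, 0.252], 'tcp_rot': [-3.14, 0.001, -1.578], 'contact_force': [-1.247, 1.5, -0.688], 'width': 0.06}
[1.0265, -0.1919, 0.006] [-0.0007, 0.0005, -0.0036]
[1.0265, -0.1919, 0.006] [0.3484, -0.0008, -0.0036]
```

Emit:
move_arm(moves=[[[0.2,-0.04,0],[0,0,0],0.7],[[0.4,-0.08,0],[0,0,0],0.7],[[0.6,-0.12,0],[0.05,0,0],0.7],[[0.8,-0.16,0],[0.1,0,0],0.7],[[1.0,-0.2,0],[0.18,0,0],0.7],[[1.0,-0.2,0],[0.26,0,0],0.7],[[1.0,-0.2,0],[0.35,0,0],0.7],[[1.0,-0.2,0],[0.35,0,0],0.7]])

```text
t: 2.1
position: [0.4327, -0.0987, 0.2511]
tcp_rot: [-2.435, 0.003, -1.57]
contact_force: [1.1, -0.0, 0.6]
width: 0.0599
gripper_force: 0.0
```

```bash
python3 - <<'E'
from h import *
st();plan([((.43,-.11,.2),Rt(40,0.)),((.44,-.113,.15),Rt(80,0.))])
E
```

```text
{'t': 2.1, 'q': [0.567, -1.276, -0.893, 0.363, -1.343, -0.537], 'position': [0.433, -0.099, 0.251], 'tcp_rot': [-2.435, 0.003, -1.57], 'contact_force': [1.064, -0.017, 0.556], 'width': 0.06}
[0.0381, 0.1174, 0.1236] [-0.0044, 0.0015, -0.0005]
[0.0486, 0.2003, 0.272] [0.3446, 0.0013, -0.001]
```

```bash
cat > kin.py <<'E'
from h import *
from scipy.optimize import least_squares
E=np.array
def fk(q,p):
    h,a1,L1,a3,L3,lat,d=p
    R=Ro.from_euler('z',q[0]);x=E([0,0,h])+R.apply([a1,0,0])
    R=R*Ro.from_euler('y',q[1]);x=x+R.apply([0,0,L1])
    R=R*Ro.from_euler('y',-q[2]);x=x+R.apply([L3,-lat,a3])
    R=R*Ro.from_euler('x',sg[0]*q[3])
    R=R*Ro.from_euler('y',-q[4]);x=x+R.apply([d,0,0])
    # tool: z = local x ; at q6=0, tool y=?
    R=R*Ro.from_euler('x',sg[1]*q[5])
    # down: local x -> -Z, local z -> radial ; tool y anti-radial, tool x=-lateral
    return x,R*Ro.from_matrix(E([[0,0,1],[-1,0,0],[0,-1,0.]]))
sg=[1,-1]
data=[([1.613,.041,.084,0,-1.615,-.334],[.172,.574,.196],[3.14,0,-.292]),([.969,-.424,-.215,.001,-1.778,-.977],[.375,.198,.252],[-3.14,.001,-1.578]),([.567,-1.276,-.893,.363,-1.343,-.537],[.433,-.099,.251],[-2.435,.003,-1.57])]
E
python3 - <<'E'
import kin;from kin import *
for a in(1,-1):
  for b in(1,-1):
    kin.sg[:]=[a,b]
    print(a,b,[round((fk(q,[0]*7)[1].inv()*Ro.from_euler('xyz',r)).magnitude(),3) for q,p,r in data])
    f=lambda p:np.concatenate([fk(q,p)[0]-E(x) for q,x,r in data]+[.001*(p-E([.3,0,.35,0,.4,.2,.25]))])
    r=least_squares(f,[.3,0,.35,0,.4,.2,.25]);print(np.round(r.x,3),np.round(r.fun[:9],4))
E
```

```text
1 1 [0.668, 1.953, 1.132]
[-0.665  0.388 -0.114  0.843  0.186  0.22  -0.139] [ 0.0256 -0.0321  0.013   0.0569  0.0415 -0.02   -0.0537  0.0224  0.0069]
1 -1 [0.001, 0.002, 0.726]
[-0.665  0.388 -0.114  0.843  0.186  0.22  -0.139] [ 0.0256 -0.0321  0.013   0.0569  0.0415 -0.02   -0.0537  0.0224  0.0069]
-1 1 [0.668, 1.953, 1.074]
[-0.218  0.037  0.239  0.483  0.543  0.198  0.331] [ 0.0019  0.0024 -0.0009 -0.0015 -0.0046  0.0014  0.0002  0.0041 -0.0005]
-1 -1 [0.001, 0.001, 0.001]
[-0.218  0.037  0.239  0.483  0.543  0.198  0.331] [ 0.0019  0.0024 -0.0009 -0.0015 -0.0046  0.0014  0.0002  0.0041 -0.0005]
```

Emit:
move_arm(moves=[[[0.05,0,0.1],[0,0,0],0.7],[[0.05,0.02,0.25],[0,0,0],0.7],[[0.05,0.02,0.25],[0,0,0],0.7]])

```text
t: 2.48
position: [0.4764, -0.1139, 0.1848]
tcp_rot: [-2.449, -0.001, -1.572]
contact_force: [-0.1, -0.7, 1.2]
width: 0.0598
gripper_force: 0.0
```

```bash
python3 -c "
from h import *
st()"
```

```text
{'t': 2.475, 'q': [0.368, -1.107, -0.934, 0.262, -1.1, -0.41], 'position': [0.476, -0.114, 0.185], 'tcp_rot': [-2.449, -0.001, -1.572], 'contact_force': [-0.078, -0.73, 1.188], 'width': 0.06}
```

Emit:
move_arm(moves=[[[0.05,-0.05,0],[0,0,0],0.7],[[0.05,-0.1,0],[0.08,0,0],0.7],[[0.05,-0.1,0],[0.17,0,0],0.7],[[0.05,-0.1,0],[0.17,0,0],0.7]])

```text
t: 2.98
position: [0.5086, -0.1474, 0.225]
tcp_rot: [-2.119, 0.012, -1.553]
contact_force: [-0.5, -0.2, 0.4]
width: 0.0594
gripper_force: 0.0
```

```bash
python3 -c "
from h import *
st()"
```

```text
{'t': 2.975, 'q': [0.215, -1.288, -1.08, 0.231, -0.777, -0.28], 'position': [0.509, -0.147, 0.225], 'tcp_rot': [-2.119, 0.012, -1.553], 'contact_force': [-0.451, -0.179, 0.385], 'width': 0.059}
```

```bash
cat >> kin.py <<'E'
data+=[([.368,-1.107,-.934,.262,-1.1,-.41],[.4764,-.1139,.1848],[-2.449,-.001,-1.572]),([.215,-1.288,-1.08,.231,-.777,-.28],[.5086,-.1474,.225],[-2.119,.012,-1.553])]
sg[:]=[-1,-1]
p0=E([.2,0,.3,0,.4,.2,.25])
f=lambda p:np.concatenate([fk(q,p)[0]-E(x) for q,x,r in data]+[.001*(p-p0)])
P=least_squares(f,p0).x
lo=E([-2.56,-1.29,-1.08,-3.29,-2.81,-2.99]);hi=E([2.56,2.01,1.49,1.98,-.18,2.99])
def ik(pos,R,q0):
    g=lambda q:np.r_[10*(fk(q,P)[0]-pos),3*(fk(q,P)[1].inv()*R).as_rotvec()]
    r=least_squares(g,np.clip(q0,lo+.01,hi-.01),bounds=(lo,hi));return r.x,np.abs(r.fun).max()
E
python3 - <<'E'
from kin import *
print(np.round(P,3),np.abs(f(P)[:15]).max())
for z in(.05,.06,.075,.09):
 for x in(.50,.53):
  for th in(50,60,70,80,90):
   out=[]
   for q0 in(data[-1][0],data[-2][0],[.2,-.8,-.8,-3.1,-.6,2.8],[.2,0,-1,-3.1,-.6,2.8],[-.5,-.5,-.5,-1.57,-1,1]):
    q,e=ik([x,-.113,z],Rt(th,-.006),q0)
    if e<.01:out.append(np.round(q,2).tolist())
   print(z,x,th,out[:1])
E
```

```text
[-0.022 -0.091  0.317  0.193  0.647  0.201  0.32 ] 0.01769255678594217
0.05 0.5 50 []
0.05 0.5 60 []
0.05 0.5 70 []
0.05 0.5 80 []
0.05 0.5 90 []
0.05 0.53 50 []
0.05 0.53 60 []
0.05 0.53 70 []
0.05 0.53 80 []
0.05 0.53 90 []
0.06 0.5 50 []
0.06 0.5 60 []
0.06 0.5 70 []
0.06 0.5 80 []
0.06 0.5 90 []
0.06 0.53 50 []
0.06 0.53 60 []
0.06 0.53 70 []
0.06 0.53 80 []
0.06 0.53 90 []
0.075 0.5 50 []
0.075 0.5 60 []
0.075 0.5 70 []
0.075 0.5 80 []
0.075 0.5 90 []
0.075 0.53 50 []
0.075 0.53 60 []
0.075 0.53 70 []
0.075 0.53 80 []
0.075 0.53 90 []
0.09 0.5 50 []
0.09 0.5 60 []
0.09 0.5 70 []
0.09 0.5 80 []
0.09 0.5 90 []
0.09 0.53 50 []
0.09 0.53 60 []
0.09 0.53 70 []
0.09 0.53 80 []
0.09 0.53 90 []
```

```bash
python3 - <<'E'
s=open('kin.py').read()
s=s.replace("h,a1,L1,a3,L3,lat,d=p","h,a1,L1,a3,L3,lat,d,lat2,c,e=p").replace("R=R*Ro.from_euler('y',-q[4]);x=x+R.apply([d,0,0])","x=x+R.apply([0,-lat2,c]);R=R*Ro.from_euler('y',-q[4]);x=x+R.apply([d,0,e])").replace("p0=E([.2,0,.3,0,.4,.2,.25])","p0=E([.2,0,.3,0,.4,.1,.25,.1,0,0])")
open('kin.py','w').write(s)
E
python3 - <<'E'
from kin import *
print(np.round(P,3),np.round(f(P)[:15]*1e3,1))
E
```

```text
[ 0.151  0.     0.397  0.007  0.55   0.003  0.379  0.193 -0.003  0.   ] [ 0.2  0.   0.1 -0.3  0.2 -0.1 -0.1  0.2  0.1  0.1 -0.2 -0.2 -0.  -0.1
  0.1]
```

```bash
cat > reach.py <<'E'
from kin import *
rng=np.random.default_rng(0)
S=[d[0] for d in data]+list(rng.uniform(lo,hi,(25,6)))
for x,z in((.50,.06),(.53,.06),(.55,.075),(.53,.09),(.53,.12)):
  for th in(20,35,45,55,65,75,90):
   out=[]
   for q0 in S:
    q,e=ik([x,-.113,z],Rt(th,-.006),q0)
    if e<.005 and not any(np.abs(q-o).max()<.1 for o in out):out.append(np.round(q,2))
   print(x,z,th,[o.tolist() for o in out])
E
python3 reach.py
```

```text
0.5 0.06 20 [[0.24, -0.57, -0.73, 0.09, -1.07, -0.27]]
0.5 0.06 35 [[0.31, -0.92, -1.05, 0.23, -0.87, -0.41]]
0.5 0.06 45 []
0.5 0.06 55 []
0.5 0.06 65 []
0.5 0.06 75 []
0.5 0.06 90 []
0.53 0.06 20 [[0.22, -0.46, -0.66, 0.09, -1.03, -0.26]]
0.53 0.06 35 [[0.27, -0.78, -0.98, 0.22, -0.79, -0.39]]
0.53 0.06 45 []
0.53 0.06 55 []
0.53 0.06 65 []
0.53 0.06 75 []
0.53 0.06 90 []
0.55 0.075 20 [[0.21, -0.4, -0.6, 0.08, -1.04, -0.24]]
0.55 0.075 35 [[0.26, -0.7, -0.91, 0.21, -0.78, -0.37]]
0.55 0.075 45 []
0.55 0.075 55 []
0.55 0.075 65 []
0.55 0.075 75 []
0.55 0.075 90 [[-0.91, -0.57, -1.05, -1.92, -0.99, 2.16]]
0.53 0.09 20 [[0.22, -0.47, -0.62, 0.09, -1.09, -0.25]]
0.53 0.09 35 [[0.28, -0.79, -0.92, 0.21, -0.85, -0.37]]
0.53 0.09 45 []
0.53 0.09 55 []
0.53 0.09 65 []
0.53 0.09 75 []
0.53 0.09 90 []
0.53 0.12 20 [[0.22, -0.48, -0.57, 0.08, -1.15, -0.24]]
0.53 0.12 35 [[0.28, -0.79, -0.87, 0.2, -0.91, -0.36]]
0.53 0.12 45 []
0.53 0.12 55 []
0.53 0.12 65 []
0.53 0.12 75 []
0.53 0.12 90 []
```

```bash
cat >> h.py <<'E'
SH=(.6109,-.1001,.0383)
def w(x,y,z):
    c,n=np.cos(SH[2]),np.sin(SH[2]);return np.array([SH[0]+c*x-n*y,SH[1]+n*x+c*y,z])
def tosh(p):
    c,n=np.cos(SH[2]),np.sin(SH[2]);d=np.array(p)[:2]-SH[:2];return np.round([c*d[0]+n*d[1],-n*d[0]+c*d[1],p[2]],4)
E
python3 - <<'E'
from h import *
plan([(w(-.03,-.115,.16),Rt(0,SH[2]))])
E
```

```text
[0.2365, 0.0515, 0.3259] [-0.5115, 0.0004, -0.0123]
```

Emit:
move_arm(moves=[[[0.15,0,0.05],[-0.09,0,0],0.35],[[0.23,0,0.1],[-0.18,0,0],0.35],[[0.236,0.03,0.2],[-0.27,0,0],0.35],[[0.236,0.05,0.3],[-0.36,0,0],0.35],[[0.236,0.05,0.326],[-0.45,0,-0.01],0.35],[[0.236,0.05,0.326],[-0.51,0,-0.012],0.35],[[0.236,0.05,0.326],[-0.51,0,-0.012],0.35]])

```text
t: 3.85
position: [0.5865, -0.2143, 0.1602]
tcp_rot: [3.136, -0.001, -1.53]
contact_force: [-0.4, -0.6, 0.9]
width: 0.0301
gripper_force: 0.0
```

```bash
python3 - <<'E'
from h import *
s=st();print(tosh(s['position']))
plan([(w(-.03,-.105,.16),Rt(0,SH[2])),(w(-.03,-.105,.072),Rt(0,SH[2])),(w(-.03,-.071,.072),Rt(0,SH[2]))])
E
```

```text
{'t': 3.85, 'q': [-0.029, 0.108, 0.089, 0.002, -1.557, 0.07], 'position': [0.587, -0.214, 0.16], 'tcp_rot': [3.136, -0.001, -1.53], 'contact_force': [-0.357, -0.617, 0.906], 'width': 0.03}
[-0.0288 -0.1132  0.1602]
[-0.0274, 0.0041, 0.0006] [0.0027, -0.0007, 0.0013]
[-0.0279, 0.0025, 0.2939] [0.0027, -0.0007, 0.0013]
[-0.1412, 0.0022, 0.2937] [0.0027, -0.0007, 0.0013]
```

Emit:
move_arm(moves=[[[0,0,0.15],[0,0,0],0.35],[[0,0,0.25],[0,0,0],0.35],[[0,0,0.293],[0,0,0],0.35],[[0,0,0.293],[0,0,0],0.35],[[-0.05,0,0.293],[0,0,0],0.35],[[-0.09,0,0.293],[0,0,0],0.35],[[-0.115,0,0.293],[0,0,0],0.35],[[-0.135,0,0.293],[0,0,0],0.35]])

```text
t: 4.85
position: [0.5846, -0.1741, 0.0716]
tcp_rot: [-3.139, 0.001, -1.531]
contact_force: [-0.1, -0.4, -0.3]
width: 0.0301
gripper_force: 0.0
```

```bash
python3 - <<'E'
from h import *
s=st();print(tosh(s['position']))
c=snap('top','t1')
cv2.imwrite('pics/ct1.png',cv2.resize(c['pixels'][140:240,310:443,::-1],None,fx=6,fy=6,interpolation=cv2.INTER_CUBIC))
E
```

```text
{'t': 4.85, 'q': [0.038, 0.086, -0.096, -0.001, -1.386, 0.002], 'position': [0.585, -0.174, 0.072], 'tcp_rot': [-3.139, 0.001, -1.531], 'contact_force': [-0.143, -0.36, -0.333], 'width': 0.03}
[-0.0291 -0.0729  0.0716]
```

View pics/ct1.png

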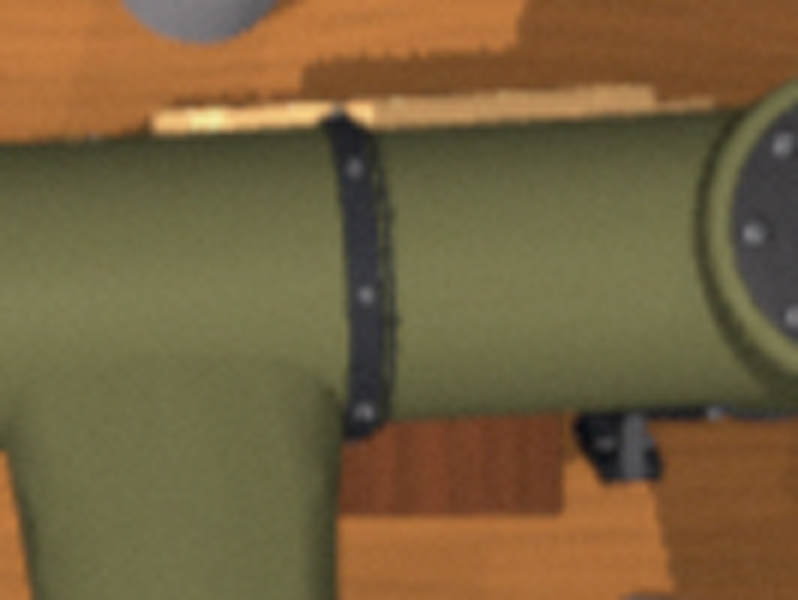

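```bash
python3 - <<'E'
from h import *
c=load('t1');cr=lambda uv:((uv-[310,140]+.5)*6-.5).round()
for z in(.07,.084,.1): print(z,cr(proj(c,[w(-.029-.03,-.073+.011,z),w(-.029-.03,-.073-.011,z),w(-.029-.0,-.073,z)])).tolist())
g=ctrl.capture('side');cv2.imwrite('pics/cs1.png',cv2.resize(g['pixels'][115:225,265:385,::-1],None,fx=5,fy=5,interpolation=cv2.INTER_CUBIC))
np.savez('pics/s1.npz',**g)
E
```

```text
0.07 [[536.0, 411.0], [583.0, 409.0], [555.0, 346.0]]
0.084 [[542.0, 410.0], [590.0, 407.0], [561.0, 343.0]]
0.1 [[549.0, 408.0], [597.0, 405.0], [568.0, 341.0]]
```

View pics/cs1.png

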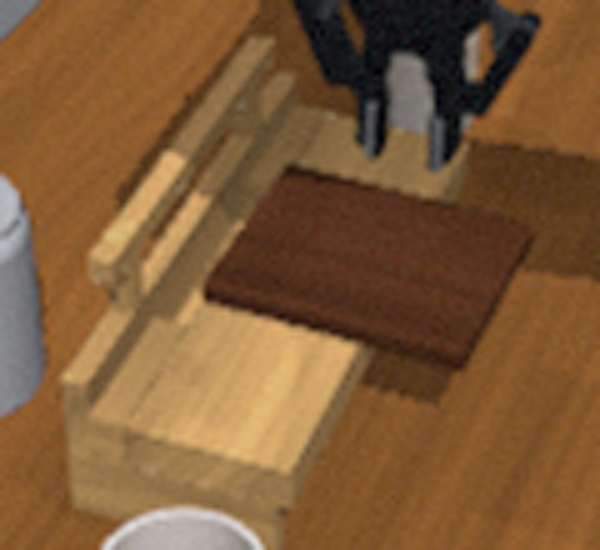

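```bash
python3 - <<'E'
from h import *
s=st();c=load('s1');cr=lambda uv:((uv-[265,115]+.5)*5-.5).round()
for z in(.072,.084): print(z,cr(proj(c,[w(-.029-.015,-.073,z),w(-.029+.015,-.073,z),w(-.029-.015,-.06,z)])).tolist())
# triangulate-ish: tips at z guesses
for z in(.07,.075,.08,.09,.1): print(z,[tosh(q).tolist() for q in ray(c,[(265+(370.5)/5-.5,115+155.5/5-.5),(265+437.5/5-.5,115+165.5/5-.5)],z)])
E
```

```text
{'t': 4.95, 'q': [0.038, 0.086, -0.096, -0.001, -1.386, 0.002], 'position': [0.585, -0.174, 0.071], 'tcp_rot': [-3.139, 0.001, -1.531], 'contact_force': [0.046, -0.175, 0.076], 'width': 0.03}
0.072 [[428.0, 214.0], [378.0, 203.0], [421.0, 227.0]]
0.084 [[429.0, 197.0], [379.0, 186.0], [422.0, 210.0]]
0.07 [[0.0067, -0.1185, 0.07], [-0.0336, -0.1232, 0.07]]
0.075 [[0.0046, -0.1118, 0.075], [-0.0354, -0.1165, 0.075]]
0.08 [[0.0024, -0.1051, 0.08], [-0.0373, -0.1097, 0.08]]
0.09 [[-0.0019, -0.0917, 0.09], [-0.041, -0.0962, 0.09]]
0.1 [[-0.0062, -0.0783, 0.1], [-0.0447, -0.0828, 0.1]]
```

The top and side crops show the board unmoved, with its corners still at top crop (562,515). In the side crop the fingertips, at (370,155) and (437,165), hang above and beside it. The tips sit higher than the TCP reading suggests, so I'll touch the deck with the gripper shut to calibrate.

Emit:
move_arm(moves=[[[0.06,0,-0.03],[0,0,0],0.0],[[0.12,0,-0.03],[0,0,0],0.0],[[0.12,0,-0.03],[0,0,0],0.0],[[0.12,0,-0.03],[0,0,0],0.0],[[0.12,0,-0.015],[0,0,0],0.0],[[0.12,0,-0.005],[0,0,0],0.0],[[0.12,0,0],[0,0,0],0.0],[[0.12,0,0],[0,0,0],0.0]])

```text
t: 5.95
position: [0.5858, -0.2106, 0.0709]
tcp_rot: [-3.14, 0.001, -1.531]
contact_force: [-0.4, -0.8, 0.5]
width: 0.0
gripper_force: 0.0
```

```bash
python3 - <<'E'
from h import *
s=st();print(tosh(s['position']))
g=ctrl.capture('side');cv2.imwrite('pics/cs2.png',cv2.resize(g['pixels'][90:200,295:405,::-1],None,fx=5,fy=5,interpolation=cv2.INTER_CUBIC))
np.savez('pics/s2.npz',**g)
cr=lambda uv:((uv-[295,90]+.5)*5-.5).round()
print(cr(proj(g,[s['position']])))
E
```

```text
{'t': 5.95, 'q': [-0.025, 0.12, -0.061, -0.001, -1.389, 0.065], 'position': [0.586, -0.211, 0.071], 'tcp_rot': [-3.14, 0.001, -1.531], 'contact_force': [-0.414, -0.788, 0.49], 'width': 0.0}
[-0.0293 -0.1095  0.0709]
[[273. 300.]]
```

View pics/cs2.png

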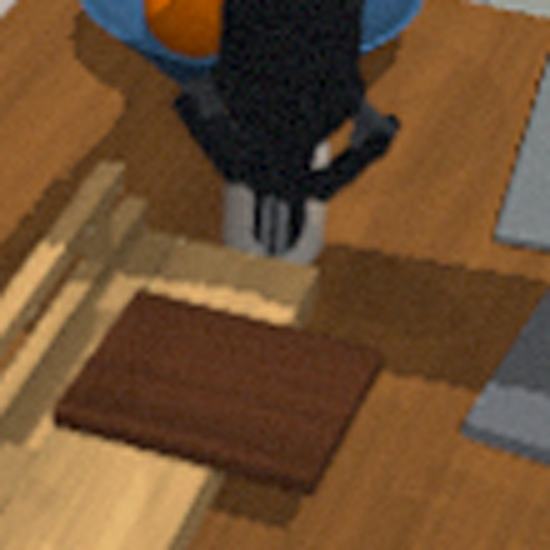

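The shut tip is at crop (275,253), while the TCP projects to (273,300). I'll probe downward gently.

Emit:
move_arm(moves=[[[0,0,0.01],[0,0,0],0.0],[[0,0,0.015],[0,0,0],0.0],[[0,0,0.015],[0,0,0],0.0]])

```text
t: 6.38
position: [0.5857, -0.2108, 0.0663]
tcp_rot: [-3.14, 0.001, -1.531]
contact_force: [0.5, -0.1, -0.3]
width: 0.0001
gripper_force: 0.0
```

```bash
python3 - <<'E'
from h import *
st();c=load('s2')
uv=(295+275.5/5-.5,90+253.5/5-.5)
for z in(.07,.08,.09,.1,.11): print(tosh(ray(c,[uv],z)[0]))
E
```

```text
{'t': 6.375, 'q': [-0.025, 0.122, -0.067, -0.001, -1.381, 0.064], 'position': [0.586, -0.211, 0.066], 'tcp_rot': [-3.14, 0.001, -1.531], 'contact_force': [0.526, -0.148, -0.349], 'width': 0.0}
[-0.0152 -0.157   0.07  ]
[-0.0192 -0.1431  0.08  ]
[-0.0232 -0.1291  0.09  ]
[-0.0272 -0.1151  0.1   ]
[-0.0312 -0.1011  0.11  ]
```

Emit:
move_arm(moves=[[[0,0,0.02],[0,0,0],0.0],[[0,0,0.04],[0,0,0],0.0],[[0,0,0.05],[0,0,0],0.0],[[0,0,0.05],[0,0,0],0.0]])

```text
t: 6.88
position: [0.5857, -0.2107, 0.0511]
tcp_rot: [-3.14, 0.001, -1.531]
contact_force: [0.5, 0.1, -0.3]
width: -0.0
gripper_force: 0.0
```

Emit:
move_arm(moves=[[[0,0,0.01],[0,0,0],0.0],[[0,0,0.02],[0,0,0],0.0],[[0,0,0.02],[0,0,0],0.0]])

```text
t: 7.25
position: [0.5857, -0.2107, 0.0452]
tcp_rot: [-3.14, 0.001, -1.531]
contact_force: [0.1, 0.4, 0.1]
width: 0.0002
gripper_force: 0.0
```

Emit:
move_arm(moves=[[[0,0,0.01],[0,0,0],0.0],[[0,0,0.015],[0,0,0],0.0],[[0,0,0.015],[0,0,0],0.0]])

```text
t: 7.62
position: [0.5858, -0.2107, 0.0408]
tcp_rot: [-3.14, 0.001, -1.531]
contact_force: [-0.2, -0.8, 0.3]
width: -0.0001
gripper_force: 0.0
```

Emit:
move_arm(moves=[[[0,0,0.01],[0,0,0],0.0],[[0,0,0.01],[0,0,0],0.0]])

```text
t: 7.88
position: [0.5858, -0.2107, 0.0377]
tcp_rot: [-3.14, 0.001, -1.531]
contact_force: [-0.5, 0.3, -0.0]
width: -0.0002
gripper_force: 0.0
```

Emit:
move_arm(moves=[[[0,0,0.01],[0,0,0],0.0],[[0,0,0.01],[0,0,0],0.0]])

```text
t: 8.12
position: [0.5863, -0.2108, 0.0361]
tcp_rot: [-3.139, 0.0, -1.531]
contact_force: [-1.3, 1.7, 4.9]
width: 0.0002
gripper_force: 2.3
```

Emit:
move_arm(moves=[[[0,0,-0.02],[0,0,0],0.35],[[0,0,-0.02],[0,0,0],0.35],[[0,0,-0.02],[0,0,0],0.35],[[-0.05,0,-0.02],[0,0,0],0.35],[[-0.08,0,-0.02],[0,0,0],0.35],[[-0.105,0,-0.02],[0,0,0],0.35],[[-0.128,0,-0.02],[0,0,0],0.35],[[-0.128,0,-0.02],[0,0,0],0.35]])

```text
t: 9.12
position: [0.5845, -0.1717, 0.0412]
tcp_rot: [-3.139, 0.001, -1.531]
contact_force: [0.0, -0.2, 0.0]
width: 0.0296
gripper_force: 0.0
```

```bash
cat > seg.py <<'E'
from h import *
from scipy.optimize import least_squares
def boardmask(c):
    p=c['pixels'].astype(int);r,g,b=p[...,0],p[...,1],p[...,2]
    return ((r<120)&(r>35)&(r-b>18)&(r>g*1.35)).astype(np.uint8)
def flat(name,roi,cam):
    c=load(name) ;m=boardmask(c);x0,y0,x1,y1=roi;k=np.zeros_like(m);k[y0:y1,x0:x1]=m[y0:y1,x0:x1]
    k=cv2.morphologyEx(k,cv2.MORPH_OPEN,np.ones((3,3)));n,l,s,_=cv2.connectedComponentsWithStats(k)
    i=1+np.argmax(s[1:,4]);h=cv2.convexHull(np.argwhere(l==i)[:,::-1].astype(np.float32));return c,h.reshape(-1,2),s[i]
E
python3 - <<'E'
from seg import *
s=st();print(tosh(s['position']))
snap('side','s3')
for n in('s0','s3'):
    c,h,s=flat(n,(290,130,390,205),0);q=cv2.approxPolyDP(h,3,True).reshape(-1,2)
    print(n,s.tolist(),q.tolist());print([tosh(p).tolist() for p in ray(c,q,.084)])
E
```

```text
{'t': 9.125, 'q': [0.042, 0.1, -0.137, -0.001, -1.332, -0.001], 'position': [0.584, -0.172, 0.041], 'tcp_rot': [-3.139, 0.001, -1.531], 'contact_force': [0.034, -0.221, 0.031], 'width': 0.03}
[-0.0291 -0.0706  0.0412]
s0 [306, 148, 66, 48, 1846] [[371.0, 160.0], [352.0, 195.0], [337.0, 192.0], [306.0, 174.0], [322.0, 148.0]]
[[-0.1059, -0.0673, 0.084], [-0.1, 0.0886, 0.084], [-0.0613, 0.0916, 0.084], [0.0393, 0.0539, 0.084], [0.0416, -0.0713, 0.084]]
s3 [305, 146, 85, 53, 2578] [[389.0, 149.0], [388.0, 172.0], [353.0, 198.0], [305.0, 178.0], [320.0, 151.0], [362.0, 146.0]]
[[-0.1405, -0.1362, 0.084], [-0.1627, -0.0328, 0.084], [-0.1057, 0.0982, 0.084], [0.0354, 0.0701, 0.084], [0.0417, -0.0556, 0.084], [-0.0635, -0.1224, 0.084]]
```

Emit:
move_arm(moves=[[[0.03,0,-0.1],[0,0,0],1],[[0.05,0.05,-0.3],[0,0,0],1],[[0.05,0.2,-0.4],[0,0,0],1],[[0.05,0.4,-0.4],[0.05,0,0],1],[[-0.1,0.55,-0.4],[0.12,0,0],1],[[-0.2,0.55,-0.4],[0.2,0,0],1],[[-0.2,0.55,-0.35],[0.28,0,0],1],[[-0.2,0.55,-0.35],[0.28,0,0],1]])

```text
t: 10.18
position: [0.4172, -0.1186, 0.1464]
tcp_rot: [-2.573, 0.002, -1.531]
contact_force: [-1.9, -0.8, 0.4]
width: 0.0852
gripper_force: 0.0
```

```bash
python3 - <<'E'
from seg import *
s=st();print(tosh(s['position']))
g=snap('side','s4');t=snap('top','t4')
a=cv2.resize(g['pixels'][70:240,250:480,::-1],(800,591),interpolation=cv2.INTER_CUBIC)
cv2.imwrite('pics/cs4.png',a)
E
```

```text
{'t': 10.175, 'q': [0.356, -1.195, -0.95, 0.174, -1.274, -0.322], 'position': [0.417, -0.119, 0.146], 'tcp_rot': [-2.573, 0.002, -1.531], 'contact_force': [-1.9, -0.814, 0.425], 'width': 0.085}
[-0.1942 -0.0111  0.1464]
```

View pics/cs4.png

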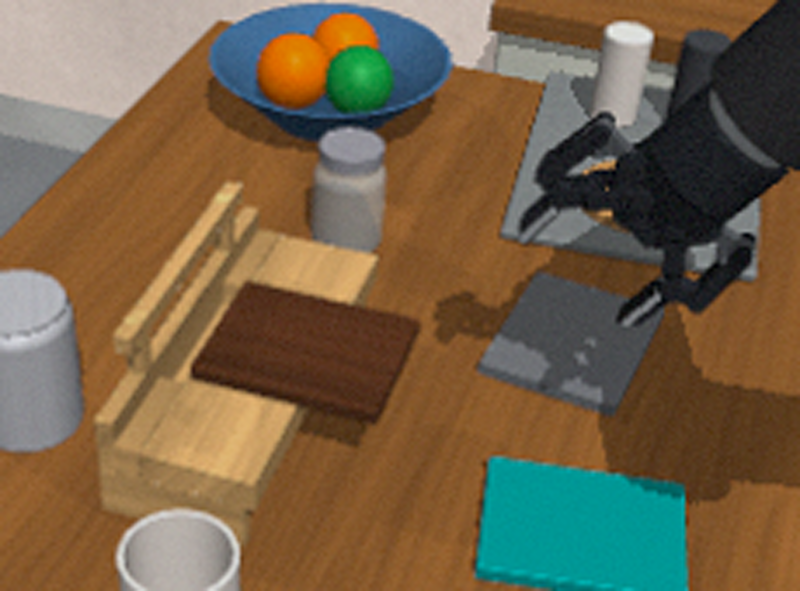

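```bash
python3 - <<'E'
from h import *
from scipy.optimize import least_squares
c=load('s4');S=lambda p:np.array([250,70])+(np.array(p)+.5)/np.array([3.478,3.476])-.5
s0=load('s0')
def bfit(uv,c):
    def f(p):
        L=np.array([[.075,-.06],[-.075,-.06],[-.075,.06],[.075,.06]]);k,n=np.cos(p[2]),np.sin(p[2])
        X=np.array([w(p[0]+k*a-n*b,p[1]+n*a+k*b,.084) for a,b in L]);return (proj(c,X)-uv).ravel()
    r=least_squares(f,[-.03,0,0]);return np.round(r.x,4),np.round(r.fun,1)
print(bfit(S([[248,285],[420,325],[378,405],[197,358]]),c))
S0=lambda p:np.array([265,115])+(np.array(p)+.5)/5.4-.5
print('ref',bfit(S0([[315,180],[573,243],[497,380],[228,308]]),s0))
s=ctrl.get_state();p=np.array(s['position']);R=Ro.from_euler('xyz',s['tcp_rot']).as_matrix()
uv=S([[525,232],[622,322]])
print(np.round(R[:,2],2),np.round(R[:,1],2))
for n,o in(('toolz33',-.033*R[:,2]),('toolz46',-.046*R[:,2]),('worldz33',np.array([0,0,.033])),('worldz33+13',np.array([0,0,.033])-.013*R[:,2]),('none',0*p)):
    X=[p+o-.045*R[:,1],p+o+.045*R[:,1]];print(n,np.round(proj(c,X)-uv,1).tolist())
E
```

```text
(array([-0.0332, -0.0035, -0.0088]), array([ 0.3, -2.2,  1.1, -2. ,  0.3,  1.8, -1.6,  1.5]))
ref (array([-0.0306, -0.0131, -0.0362]), array([-0.6, -0.8,  1.2, -0.1,  1.2,  0.7, -1.9, -0.4]))
[ 0.54  0.03 -0.84] [-0.84 -0.03 -0.54]
toolz33 [[-4.0, 5.9], [-4.4, 2.7]]
toolz46 [[-0.5, 2.7], [-0.8, -0.1]]
worldz33 [[-11.0, 2.6], [-11.3, -0.5]]
worldz33+13 [[-7.6, -0.6], [-7.7, -3.4]]
none [[-12.6, 13.6], [-13.5, 9.8]]
```

```bash
cat > path.py <<'E'
from kin import *
def N(phi,s=.012):
    a=np.radians(phi);fx=.065-.014*np.sin(a);fz=max(.048,.07-(fx-.045)*np.tan(a))
    return np.array([fx-(.15-s)*np.cos(a),fz+(.15-s)*np.sin(a)])
def pose(n,th,y=-.003,op=1):
    R=Rt(th,SH[2]);o,dz={1:(.0425,.0465),0:(.0145,.0335)}[op]
    # open: near-pad inner face tip; shut: far face (front) of tip
    M=R.as_matrix();sg=-1 if op else -1
    return w(n[0],y,n[1])+dz*M[:,2]+(-o)*M[:,1]*(1 if op else -1),R
E
python3 - <<'E'
from path import *
P_=[((-.16,.044),35),((-.096,.044),35)]+[(N(f),35 if f<=55 else 90-f) for f in(5,15,25,35,45,55,64,73)]
q=data[-2][0];L=[]
for n,th in P_:
    p,R=pose(n,th);q,e=ik(p,R,q);L.append((p,R));print(np.round(n,3),th,np.round(p,3),np.round(q,2),round(e,4))
plan(L[:2])
E
```

```text
[-0.16   0.044] 35 [ 0.513 -0.107  0.03 ] [ 0.28 -0.84 -1.05  0.2  -0.77 -0.35] 0.0
[-0.096  0.044] 35 [ 0.577 -0.104  0.03 ] [ 0.24 -0.55 -0.9   0.19 -0.63 -0.32] 0.0
[-0.074  0.08 ] 35 [ 0.599 -0.104  0.067] [ 0.22 -0.5  -0.79  0.17 -0.69 -0.28] 0.0
[-0.072  0.101] 35 [ 0.601 -0.103  0.088] [ 0.22 -0.51 -0.75  0.16 -0.73 -0.27] 0.0
[-0.066  0.122] 35 [ 0.607 -0.103  0.108] [ 0.22 -0.5  -0.71  0.15 -0.77 -0.26] 0.0
[-0.056  0.141] 35 [ 0.616 -0.103  0.127] [ 0.22 -0.48 -0.65  0.14 -0.79 -0.25] 0.0
[-0.042  0.157] 35 [ 0.63  -0.102  0.144] [ 0.21 -0.44 -0.6   0.14 -0.81 -0.24] 0.0
[-0.026  0.171] 35 [ 0.647 -0.102  0.157] [ 0.2  -0.39 -0.53  0.13 -0.83 -0.22] 0.0
[-0.008  0.179] 26 [ 0.661 -0.101  0.156] [ 0.18 -0.21 -0.32  0.07 -1.01 -0.17] 0.0
[0.011 0.18 ] 17 [ 0.676 -0.101  0.148] [ 0.16 -0.02 -0.11  0.04 -1.19 -0.14] 0.0
[-0.023, -0.0628, 0.499] [0.0188, 0.0029, 0.0001]
[-0.0222, -0.242, 0.6147] [0.0188, 0.0029, 0.0001]
```

Emit:
move_arm(moves=[[[0,-0.02,0.2],[0,0,0],1],[[-0.023,-0.063,0.4],[0.019,0.003,0],1],[[-0.023,-0.063,0.5],[0.019,0.003,0],1],[[-0.023,-0.063,0.5],[0.019,0.003,0],1],[[-0.022,-0.15,0.555],[0.019,0.003,0],1],[[-0.022,-0.2,0.587],[0.019,0.003,0],1],[[-0.022,-0.242,0.615],[0.019,0.003,0],1],[[-0.022,-0.242,0.615],[0.019,0.003,0],1]])

```text
t: 11.28
position: [0.5775, -0.1063, 0.0299]
tcp_rot: [-2.542, -0.005, -1.535]
contact_force: [-0.9, -1.1, -0.3]
width: 0.0853
gripper_force: 0.0
```

```bash
python3 - <<'E'
from path import *
s=st()
snap('side','s5')
plan([pose((-.088,.06),35)]+[pose(N(f),35) for f in(5,15,25,35,45,55)])
E
```

```text
{'t': 11.275, 'q': [0.232, -0.535, -0.885, 0.192, -0.64, -0.315], 'position': [0.577, -0.106, 0.03], 'tcp_rot': [-2.542, -0.005, -1.535], 'contact_force': [-0.904, -1.053, -0.311], 'width': 0.085}
[-0.0063, -0.053, -0.0316] [0.0056, -0.0027, 0.0001]
[-0.0061, -0.1307, -0.0608] [0.0056, -0.0027, 0.0001]
[-0.0058, -0.175, -0.1151] [0.0056, -0.0027, 0.0001]
[-0.0055, -0.2297, -0.1601] [0.0056, -0.0027, 0.0001]
[-0.0053, -0.2928, -0.1938] [0.0056, -0.0027, 0.0001]
[-0.0052, -0.3616, -0.2142] [0.0056, -0.0027, 0.0001]
[-0.0052, -0.4332, -0.2193] [0.0056, -0.0027, 0.0001]
```

Lift to about 25° first and check.

Emit:
move_arm(moves=[[[-0.006,-0.03,-0.016],[0.005,-0.002,0],1],[[-0.006,-0.053,-0.032],[0.005,-0.002,0],1],[[-0.006,-0.09,-0.046],[0.005,-0.002,0],1],[[-0.006,-0.13,-0.06],[0.005,-0.002,0],1],[[-0.006,-0.153,-0.088],[0.005,-0.002,0],1],[[-0.006,-0.175,-0.115],[0.005,-0.002,0],1],[[-0.006,-0.202,-0.138],[0.005,-0.002,0],1],[[-0.006,-0.23,-0.16],[0.005,-0.002,0],1]])

```text
t: 12.32
position: [0.6063, -0.1028, 0.1079]
tcp_rot: [-2.531, -0.001, -1.532]
contact_force: [0.7, -0.8, -1.3]
width: 0.0853
gripper_force: 0.3
```

```bash
python3 - <<'E'
from path import *
s=st()
g=snap('side','s6');cv2.imwrite('pics/cs6.png',cv2.resize(g['pixels'][90:230,230:400,::-1],None,fx=4.2,fy=4.2,interpolation=cv2.INTER_CUBIC))
plan([pose(N(f),35) for f in(25,35,45,55)]+[pose(N(f),90-f) for f in(64,73)])
E
```

```text
{'t': 12.325, 'q': [0.223, -0.5, -0.709, 0.154, -0.766, -0.263], 'position': [0.606, -0.103, 0.108], 'tcp_rot': [-2.531, -0.001, -1.532], 'contact_force': [0.655, -0.779, -1.304], 'width': 0.085}
[0.0016, 0.0057, 0.0036] [-0.001, -0.0004, 0.0005]
[0.0017, -0.0578, -0.0293] [-0.001, -0.0004, 0.0005]
[0.0017, -0.1269, -0.0488] [-0.001, -0.0004, 0.0005]
[0.0018, -0.1985, -0.053] [-0.001, -0.0004, 0.0005]
[0.0018, -0.2356, -0.0208] [-0.0795, -0.0004, 0.0005]
[0.0018, -0.2624, 0.028] [-0.158, -0.0005, 0.0004]
```

View pics/cs6.png

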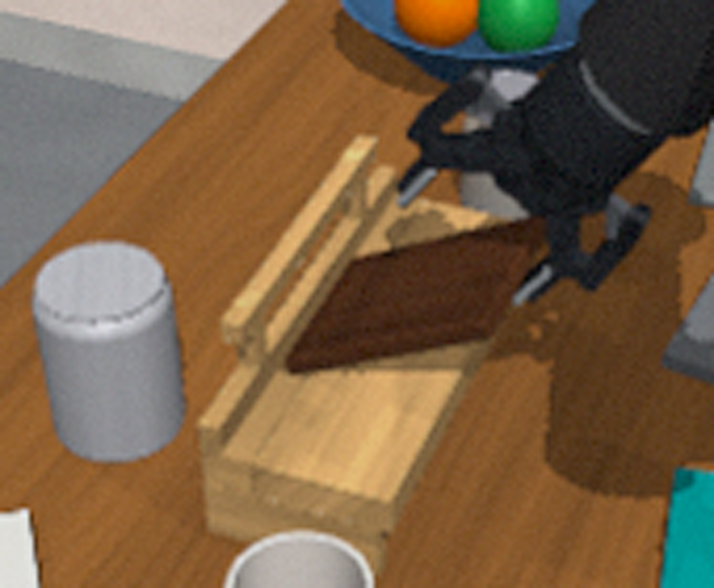

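The board is tilted up about 25°, with its far edge at the slot (crop (290,370) to (350,262)) and the near finger under its front edge (crop (530,285)). I'll continue the lift.

Emit:
move_arm(moves=[[[0.001,-0.028,-0.014],[0,0,0],1],[[0.001,-0.058,-0.029],[0,0,0],1],[[0.001,-0.092,-0.04],[0,0,0],1],[[0.001,-0.127,-0.049],[0,0,0],1],[[0.001,-0.163,-0.052],[0,0,0],1],[[0.001,-0.198,-0.053],[0,0,0],1],[[0.001,-0.218,-0.038],[-0.04,0,0],1],[[0.001,-0.235,-0.021],[-0.08,0,0],1]])

```text
t: 13.38
position: [0.6609, -0.101, 0.1532]
tcp_rot: [-2.693, -0.001, -1.532]
contact_force: [-0.7, -0.3, 0.2]
width: 0.0857
gripper_force: 0.2
```

```bash
cat > up.py <<'E'
from seg import *
import sys
def corners(name):
    c=load(name);m=boardmask(c)
    k=np.zeros_like(m);k[95:200,270:360]=m[95:200,270:360]
    k=cv2.morphologyEx(k,cv2.MORPH_OPEN,np.ones((3,3)));n,l,s,_=cv2.connectedComponentsWithStats(k)
    i=1+np.argmax(s[1:,4]);return c,s[i].tolist(),(l==i)
if __name__=='__main__':
    s=st();n=sys.argv[1];snap('side',n);c,b,m=corners(n);print(b)
    ang=lambda f,y:[w(-.15*np.cos(f)+.052,y,.05+.15*np.sin(f))]
    for d in(25,55,64,73,90):
        f=np.radians(d);print(d,np.round(np.r_[proj(c,ang(f,-.06)),proj(c,ang(f,.06))],0).tolist())
    h=cv2.approxPolyDP(cv2.convexHull(np.argwhere(m)[:,::-1].astype(np.int32)),2.5,True).reshape(-1,2);print(h.tolist())
E
python3 up.py s7; python3 - <<'E'
from path import *
plan([pose(N(f),90-f) for f in(64,73)])
E
```

```text
{'t': 13.375, 'q': [0.184, -0.205, -0.321, 0.075, -1.012, -0.17], 'position': [0.661, -0.101, 0.153], 'tcp_rot': [-2.693, -0.001, -1.532], 'contact_force': [-0.668, -0.275, 0.174], 'width': 0.086}
[299, 122, 38, 57, 402]
25 [[363.0, 151.0], [350.0, 178.0]]
55 [[347.0, 129.0], [332.0, 154.0]]
64 [[340.0, 124.0], [324.0, 149.0]]
73 [[332.0, 119.0], [316.0, 144.0]]
90 [[317.0, 114.0], [299.0, 138.0]]
[[335, 122], [336, 128], [307, 173], [299, 178], [324, 130]]
[0.001, -0.0004, -0.0088] [0.004, -0.0006, 0.0007]
[0.001, -0.0349, 0.0349] [-0.0745, -0.0006, 0.0007]
```

```bash
python3 - <<'E'
from path import *
q=ctrl.get_state()['q'];L=[pose(N(f),max(0,90-f)) for f in(73,82,90)]+[pose((.056,.186),0)]
for p,R in L: q,e=ik(p,R,q);print(np.round(p,3),np.round(q,2),round(e,4))
plan(L)
E
```

```text
[ 0.676 -0.101  0.148] [ 0.16 -0.02 -0.11  0.04 -1.19 -0.14] 0.0
[ 0.691 -0.1    0.145] [ 0.15  0.17  0.11  0.02 -1.38 -0.11] 0.0
[ 0.704 -0.1    0.14 ] [ 0.14  0.34  0.32  0.   -1.55 -0.1 ] 0.0
[ 0.709 -0.099  0.14 ] [ 0.14  0.35  0.34  0.   -1.56 -0.1 ] 0.0
[0.001, -0.0349, 0.0349] [-0.0745, -0.0006, 0.0007]
[0.001, -0.0745, 0.0678] [-0.1531, -0.0007, 0.0006]
[0.001, -0.1064, 0.1016] [-0.2229, -0.0007, 0.0006]
[0.001, -0.1215, 0.1088] [-0.2229, -0.0007, 0.0006]
```

Emit:
move_arm(moves=[[[0.001,-0.018,0.018],[-0.037,0,0],1],[[0.001,-0.035,0.035],[-0.075,0,0],1],[[0.001,-0.054,0.051],[-0.114,0,0],1],[[0.001,-0.074,0.068],[-0.153,0,0],1],[[0.001,-0.09,0.085],[-0.188,0,0],1],[[0.001,-0.106,0.101],[-0.222,0,0],1],[[0.001,-0.106,0.101],[-0.222,0,0],1]])

```text
t: 14.3
position: [0.7031, -0.0995, 0.1363]
tcp_rot: [-3.139, -0.001, -1.532]
contact_force: [-0.4, 0.3, 0.5]
width: 0.0854
gripper_force: 0.0
```

```bash
python3 up.py s8; python3 - <<'E'
from path import *
plan([pose((.056,.186),0)])
E
```

```text
{'t': 14.3, 'q': [0.14, 0.331, 0.304, 0.001, -1.541, -0.102], 'position': [0.703, -0.1, 0.136], 'tcp_rot': [-3.139, -0.001, -1.532], 'contact_force': [-0.431, 0.29, 0.524], 'width': 0.085}
[270, 105, 47, 74, 2144]
25 [[363.0, 151.0], [350.0, 178.0]]
55 [[347.0, 129.0], [332.0, 154.0]]
64 [[340.0, 124.0], [324.0, 149.0]]
73 [[332.0, 119.0], [316.0, 144.0]]
90 [[317.0, 114.0], [299.0, 138.0]]
[[301, 178], [271, 161], [270, 124], [283, 105], [300, 110], [315, 131], [316, 158]]
[-0.0002, -0.0225, -0.0071] [-0.0024, -0.0005, 0.0]
```

Emit:
move_arm(moves=[[[0,-0.006,0],[0,0,0],1],[[0,-0.012,0],[0,0,0],1],[[0,-0.018,0],[0,0,0],1],[[0,-0.018,0],[0,0,0],1]])

```text
t: 14.85
position: [0.707, -0.0997, 0.14]
tcp_rot: [-3.135, -0.001, -1.532]
contact_force: [-3.9, 0.2, 2.7]
width: 0.0853
gripper_force: 2.0
```

Emit:
move_arm(moves=[[[0,0.02,0],[0,0,0],1],[[0,0.06,0],[0,0,0],1],[[0,0.08,-0.05],[0,0,0],1],[[0,0.08,-0.2],[0,0,0],1],[[0,0.1,-0.35],[0,0,0],1],[[0,0.3,-0.4],[0,0,0],1],[[0,0.5,-0.4],[0,0,0],1],[[0,0.7,-0.4],[0,0,0],1]])

```text
t: 15.85
position: [0.4954, -0.1078, 0.2592]
tcp_rot: [-3.133, -0.001, -1.533]
contact_force: [-0.5, 0.8, 1.9]
width: 0.0853
gripper_force: 0.0
```

```bash
python3 - <<'E'
from h import *
st();g=snap('side','s9');t=snap('top','t9')
a=cv2.resize(g['pixels'][85:225,230:400,::-1],(510,420),interpolation=cv2.INTER_CUBIC)
b=cv2.resize(t['pixels'][110:250,340:436,::-1],(288,420),interpolation=cv2.INTER_CUBIC)
cv2.imwrite('pics/c9.png',np.hstack([a,b]))
E
```

```text
{'t': 15.85, 'q': [0.186, -0.2, -0.029, 0.002, -1.733, -0.147], 'position': [0.495, -0.108, 0.259], 'tcp_rot': [-3.133, -0.001, -1.533], 'contact_force': [-0.485, 0.8, 1.885], 'width': 0.085}
```

View pics/c9.png

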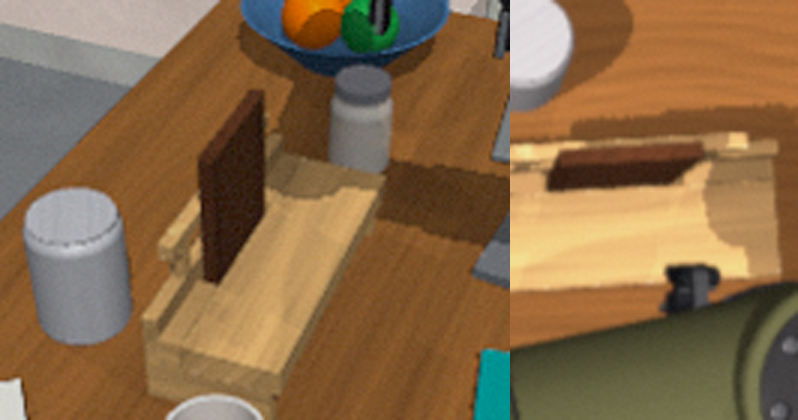

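```bash
python3 - <<'E'
from h import *
from scipy.optimize import least_squares
c=load('s9');t=load('t9')
S=lambda p:np.array([230,85])+(np.array(p)+.5)/3-.5
T=lambda p:np.array([340,110])+(np.array(p)-[510,0]+.5)/3-.5
us=S([[205,160],[265,93],[206,279],[265,226]]);ut=T([[548,188],[672,183]])
def f(p,z0=None):
    x,y,z,a,yw=p # front-face bottom mid, lean back a, yaw
    def pt(u,h): # u along width, h along face
        lx=h*np.sin(a);X=x+lx-u*np.sin(yw);return w(X,y+u*np.cos(yw),z+h*np.cos(a))
    hd=(.0705-z)/np.cos(a)
    A=[pt(.06,.15),pt(-.06,.15),pt(.06,hd),pt(-.06,hd)]
    return np.r_[(proj(c,A)-us).ravel(),(proj(t,[A[2],A[3]])-ut).ravel()]
r=least_squares(f,[.05,0,.048,.0,0]);print(np.round(r.x,4),np.round(r.fun,1))
E
```

```text
[ 0.0495  0.0064  0.052  -0.0023 -0.0651] [-0.4  0.5  0.4 -0.5  1.2  1.8  0.5 -5.1 -1.9 -1.4 -0.4  0.5]
```

```bash
python3 - <<'E'
from h import *
from scipy.optimize import least_squares
c=load('s9');p=c['pixels'].astype(int)
sub=p[110:185,290:325]
m=(p.sum(2)<150)&(p[...,0]>p[...,2]+8)
k=np.zeros(m.shape,np.uint8);k[108:182,290:322]=m[108:182,290:322]
n,l,s,_=cv2.connectedComponentsWithStats(k);i=1+np.argmax(s[1:,4]);print(s[i])
hull=cv2.convexHull(np.argwhere(l==i)[:,::-1].astype(np.int32))
print(cv2.approxPolyDP(hull,1.5,True).reshape(-1,2).tolist())
for y in range(112,182,4): print(y,''.join('#' if v else '.' for v in k[y,290:325]),p[y,316:320].sum(1))
def pt(x,y,z): return proj(c,[w(x,y,z)])[0].round(1).tolist()
print('model y=+.004, up against rail: top front/back +y,-y; deck-level +y,-y')
for y0 in(0,.004): print([pt(x,y0+u,.1975) for x in(.0585,.0725) for u in(.06,-.06)],[pt(.0505,y0+u,.07) for u in(.06,-.06)])
E
```

```text
[296 117  22  62 884]
[[299, 178], [296, 139], [303, 129], [317, 117], [317, 156], [305, 175]]
112 ................................... [264 261 267 260]
116 .......................#........... [153 156 223 269]
120 ........................####....... [ 82 114 207 267]
124 ..................#..#######....... [ 72 133 221 271]
128 ..................##########....... [ 65  87 222 291]
132 ..........#....#############....... [ 86  81 229 293]
136 ........##.#################....... [ 89  94 214 294]
140 ......######################....... [ 81 111 161 220]
144 ......######################....... [ 70 100 192 266]
148 .......#####################....... [ 88 121 315 394]
152 .......#####################....... [102 108 272 374]
156 .......#####################....... [ 80 140 312 424]
160 .......##################.......... [393 416 416 404]
164 ........##############............. [397 405 402 400]
168 ........############............... [408 410 416 418]
172 ........#########.................. [410 418 434 438]
176 ........#######.................... [435 448 450 447]
180 ................................... [457 454 449 465]
model y=+.004, up against rail: top front/back +y,-y; deck-level +y,-y
[[296.7, 138.2], [314.7, 114.5], [291.5, 137.1], [309.9, 113.5]] [[301.4, 178.4], [317.7, 153.4]]
[[296.0, 139.1], [314.1, 115.2], [290.8, 137.9], [309.3, 114.2]] [[300.8, 179.3], [317.2, 154.2]]
```

The picture shows the board standing in the slot, at side crop (203,160), (263,92), (207,278) and (265,226). It is slightly yawed, with the -y end forward. I'll nudge that half back against the rail with the gripper shut, then press the top down lightly.

```bash
python3 - <<'E'
from h import *
R=Rt(0,SH[2]);plan([(w(-.03,-.035,.22),R),(w(-.0,-.035,.1315),R),(w(.03,-.035,.1315),R)])
E
```

```text
[0.104, -0.2917, 0.1426] [-0.0065, -0.0003, -0.0001]
[0.1038, -0.3878, 0.4388] [-0.0065, -0.0003, -0.0001]
[0.1038, -0.4878, 0.4401] [-0.0065, -0.0003, -0.0001]
```

Emit:
move_arm(moves=[[[0.104,-0.15,0.05],[-0.006,0,0],0],[[0.104,-0.29,0.142],[-0.006,0,0],0],[[0.104,-0.29,0.142],[-0.006,0,0],0],[[0.104,-0.34,0.3],[-0.006,0,0],0],[[0.104,-0.387,0.439],[-0.006,0,0],0],[[0.104,-0.43,0.44],[-0.006,0,0],0],[[0.104,-0.487,0.44],[-0.006,0,0],0],[[0.104,-0.487,0.44],[-0.006,0,0],0]])

```text
t: 16.95
position: [0.6465, -0.1333, 0.1298]
tcp_rot: [3.139, -0.002, -1.532]
contact_force: [-0.7, 0.2, 0.5]
width: -0.0
gripper_force: 0.0
```

Emit:
move_arm(moves=[[[0,-0.01,0],[0,0,0],0],[[0,-0.02,0],[0,0,0],0],[[0,-0.02,0],[0,0,0],0]])

```text
t: 17.32
position: [0.6509, -0.133, 0.1272]
tcp_rot: [3.136, -0.001, -1.532]
contact_force: [0.4, -0.4, -0.6]
width: -0.0001
gripper_force: 0.0
```

Emit:
move_arm(moves=[[[0,-0.01,0],[0,0,0],0],[[0,-0.02,0],[0,0,0],0],[[0,-0.02,0],[0,0,0],0]])

```text
t: 17.7
position: [0.6525, -0.1331, 0.1275]
tcp_rot: [3.126, -0.001, -1.532]
contact_force: [-20.2, 4.5, 9.0]
width: 0.0001
gripper_force: 10.4
```

Emit:
move_arm(moves=[[[0,0.04,0],[0,0,0],0],[[0,0.08,-0.02],[0,0,0],0],[[0,0.08,-0.15],[0,0,0],0],[[0,0.08,-0.25],[0,0,0],0],[[-0.06,0.0,-0.28],[0,0,0],0],[[-0.12,-0.05,-0.28],[0,0,0],0],[[-0.12,-0.05,-0.28],[0,0,0],0]])

```text
t: 18.58
position: [0.6712, -0.0943, 0.2087]
tcp_rot: [3.133, -0.0, -1.531]
contact_force: [0.2, -0.5, -1.9]
width: 0.0
gripper_force: 0.0
```

```bash
python3 - <<'E'
from h import *
s=st();print(tosh(s['position']));R=Rt(0,SH[2]);plan([(w(.062,.003,.18),R),(w(.062,.003,.1645),R)])
E
```

```text
{'t': 18.575, 'q': [0.154, 0.26, 0.349, -0.001, -1.669, -0.114], 'position': [0.671, -0.094, 0.209], 'tcp_rot': [3.133, -0.0, -1.531], 'contact_force': [0.196, -0.476, -1.885], 'width': 0.0}
[0.0605 0.0035 0.2087]
[0.0017, -0.0059, 0.0955] [0.0042, -0.0002, 0.001]
[0.0017, -0.0063, 0.1472] [0.0042, -0.0002, 0.001]
```

Emit:
move_arm(moves=[[[0,0,0.06],[0.004,0,0],0],[[0,0,0.1],[0.004,0,0],0],[[0,0,0.12],[0.004,0,0],0],[[0,0,0.13],[0.004,0,0],0],[[0,0,0.13],[0.004,0,0],0]])

```text
t: 19.2
position: [0.6707, -0.0962, 0.1718]
tcp_rot: [-3.139, -0.001, -1.532]
contact_force: [-0.4, -0.5, 0.8]
width: -0.0003
gripper_force: 0.0
```

Emit:
move_arm(moves=[[[0,0,0.01],[0,0,0],0],[[0,0,0.01],[0,0,0],0]])

```text
t: 19.45
position: [0.6707, -0.0961, 0.1685]
tcp_rot: [-3.14, -0.001, -1.532]
contact_force: [0.6, 0.3, 0.1]
width: -0.0
gripper_force: 0.0
```

Emit:
move_arm(moves=[[[0,0,0.01],[0,0,0],0],[[0,0,0.01],[0,0,0],0]])

```text
t: 19.7
position: [0.6706, -0.096, 0.1652]
tcp_rot: [-3.14, -0.001, -1.532]
contact_force: [0.5, -0.5, -0.4]
width: -0.0001
gripper_force: 0.0
```

Emit:
move_arm(moves=[[[0,0,0.008],[0,0,0],0],[[0,0,0.01],[0,0,0],0]])

```text
t: 19.95
position: [0.6713, -0.0962, 0.1641]
tcp_rot: [-3.137, -0.001, -1.532]
contact_force: [0.3, 0.8, 6.7]
width: -0.0001
gripper_force: 3.1
```

The top is at 0.198 m, so the board is fully seated. Retract.

Emit:
move_arm(moves=[[[0,0,-0.05],[0,0,0],0],[[0,0,-0.2],[0,0,0],0],[[0,0.1,-0.3],[0,0,0],0],[[0,0.3,-0.3],[0,0,0],0],[[0,0.5,-0.3],[0,0,0],0],[[0,0.6,-0.3],[0,0,0],0],[[0,0.6,-0.3],[0,0,0],0],[[0,0.6,-0.3],[0,0,0],0]])

```text
t: 20.95
position: [0.4909, -0.1029, 0.2526]
tcp_rot: [-3.139, -0.001, -1.532]
contact_force: [0.5, -0.3, -0.7]
width: 0.0001
gripper_force: 0.0
```

```bash
python3 - <<'E'
from h import *
from scipy.optimize import least_squares
c=snap('side','s10');p=c['pixels'].astype(int)
m=(p.sum(2)<150)&(p[...,0]>p[...,2]+8)
k=np.zeros(m.shape,np.uint8);k[108:182,285:322]=m[108:182,285:322]
n,l,s,_=cv2.connectedComponentsWithStats(k);i=1+np.argmax(s[1:,4]);print(s[i])
for y in range(112,182,4): print(y,''.join('#' if v else '.' for v in k[y,285:325]))
for y0 in(-.005,0,.005): print([proj(c,[w(x,y0+u,z)])[0].round(1).tolist() for x,z in((.0585,.1975),(.0505,.07)) for u in(.06,-.06)])
E
```

```text
[297 116  22  63 855]
112 ........................................
116 .............................##..#......
120 ..............................####......
124 ...........................#######......
128 .........................#########......
132 ....................##############......
136 ..............###..###############......
140 .............#####################......
144 ............######################......
148 .............#####################......
152 .............#####################......
156 .............####################.......
160 .............#################..........
164 ..............#############.............
168 ..............###########...............
172 ..............########..................
176 ..............######....................
180 ........................................
[[297.5, 137.2], [315.4, 113.6], [302.2, 177.3], [318.4, 152.5]]
[[296.7, 138.2], [314.7, 114.5], [301.4, 178.4], [317.7, 153.4]]
[[295.9, 139.3], [314.0, 115.4], [300.7, 179.5], [317.1, 154.4]]
```

```bash
python3 -c "
from h import *
print(ctrl.hand_in())"
```

```text
the job is handed in; nothing more can be done
None
```

The job is handed in: the board is standing on its 120 mm edge in the slot, fully down and upright to within a few degrees, and I never touched the mug, jar or tin; the hand-in gave no verdict.

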